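# Shut the tilt-out bin and tuck its dust flap

### The arm

A 7-joint arm with a two-finger parallel gripper is mounted at the origin on the work surface. World frame = base frame: x ahead of the robot, y to its left, z up, the work surface at z = 0. Lengths are in m, angles in rad, forces in N, time in s.
With the tool pointing down it reaches from about 0.375 to 0.925 m from the base axis. Payload 3.1 kg.
Tool frame: the origin (TCP) lies on the mounting face of the last link; the fingertips stand 173 mm ahead of it and the grasp point (between the pads) lies 155 mm ahead of it; z points along the fingers, y is the line along which they close (so a half turn about z gives the same grasp; the last joint's range is limited). The gripper opens to 85 mm and grips with 20 to 120 N. Pads are 22 mm wide; open, the fingers measure 114 mm over their backs; the gripper's body (76 mm by 85 mm) begins 54 mm behind the grasp point. The pads swing forward as they close: fully open they stand 13 mm farther back than shut.
Start: joints at [-1.262, 0.383, 0.044, 1.598, -0.018, 1.161, -0.05], TCP at [0.257, 0.597, 0.405] pointing down, gripper open.
Joint ranges: [-2.61, 2.61], [-0.41, 2.15], [-1.48, 1.57], [0, 2.5], [-1.57, 4.71], [0.05, 1.97], [-2.85, 2.85]. Speed limits (rad/s): [2.79, 2.79, 3.14, 3.14, 3.14, 3.14, 3.14].

### API

Orientations are given as a rotation vector (axis times angle).
In Python, from cell import arm gives the robot as it stands. The module is installed in compiled form; this text tells all that it offers.
- The arm moves only by the tool drive_tool, never from a script. Its argument "steps" is a list of rows, each a list of 3 entries, a list of its own where there are three numbers: the opening, from -1 (shut) to 1 (fully open), so that 0 is half open, then the shift along the world's x, y, z in mm, then the turn, a rotation vector about the world's x, y, z in rad. A call has exactly 5 rows; each row is the pose to reach, as a shift and turn from the pose commanded when the call began; what a row does not reach only later rows make up. A row lasts 1/12 s, in which the tool goes at most 41.7 mm and 7.16 degrees, less where a joint would pass 70% of its speed; a pose out of reach is approached as far as the arm can. A call with a gripper value outside its range is refused whole. The fingers move at their own pace and stop on an object; "force" is the grip in N (left out, the last holds). Time passes only in rows, so rows that repeat a pose let the fingers close, or fill a call up. It gives the time, the measured TCP pose, the force, the opening and the grip force at its end, in the units of the state.
- arm.state(): the state, without advancing time (a new reading comes with each control period).
- arm.get_image(name): name is "side" or "top" or "wrist"; returns a dict with "frame" (400x640x3 uint8, red, green, blue), "fx", "fy", "cx", "cy" (pixels), "dist" ([k1, k2, p1, p2, k3] as OpenCV has them; the pictures are not rectified), "pose" (4x4, takes a point from camera to world coordinates). Camera axes: x right, y up, looking along -z (the intrinsics and any distortion apply to the point x, -y, -z); pixel columns grow to the right and rows downward; lengths in m; the calibration is good to about 2 mm. A picture is of the moment at which its call begins. There is no depth.
- arm.hand_in(): hands the job in; it is judged then, once.
The state is a dict: "time_s": time; "q": joint angles; "joint_velocities": joint speeds; "effort": joint torques, N m; "tool_pos": TCP position; "ee_rot": TCP orientation; "contact_force": force on the tool from outside, world axes, zero at the start; "torque": the same for the moment, N m; "finger_gap": finger opening in m; "finger_force": force on a finger pad.
Only numpy, scipy, OpenCV 4.12 (cv2) and the standard library are available. Lean on these libraries where they do the work, as an engineer would, in place of code of your own. Each camera call takes 0.05 s, during which the arm holds its last target. There are 200 camera calls.

### The job

Push the white tilt-out bin fully shut, then fold its green dust flap down over the bin's mouth and push the flap along until its free edge is tucked home beneath the black retaining lip and stays there by itself. Only press and push, gently, with the fingertips: grip and lift nothing, and leave the things standing around it where they are.

Things in the scene. Friction and masses are not known exactly. Their poses are not given: they have to be found in the camera images.
- bin_unit: White plastic tilt-out bin unit, fixed to the sill: a housing 140 mm deep (x), 160 mm wide (y), 120 mm high. Origin at the centre of its underside; its x axis points from its front to its back, z up. The tilting tub fills its front half, the rear half is a flat deck (top 116 mm up) that carries the flap. The robot-facing front may be turned some 20 degrees.
- bin_tub (a joint): Tilt of the white tub in rad: 0 = shut (front panel upright), about 0.3 to 0.5 at the start (top leaning out to the unit's -x). It turns about a level axis along the unit's y at x = -64 mm, z = 12 mm of the unit. It stays where it is left (friction about 0.2 N m, 2 N at its top edge), and meets a stop at 0.
- bin_push (a point): Point on the outer face of the tub's front panel, in the middle of its width, 22 mm below its top edge (112 mm above the sill when shut). Pushing here towards the unit's +x shuts the tub. The panel is 148 mm wide and its front face is 70 mm ahead of the unit's origin when shut.
- lip_edge (a point): Middle of the lower rear edge of the black retaining lip, a shelf 124 mm wide and 4 mm thick along the top of the tub's front panel, reaching 20 mm back from the panel's outer face. With the tub shut this point is at x = -50 mm, z = 130 mm of the unit, and the lip's top is 134 mm up; the flap's edge belongs in the slot beneath it.
- flap (a joint): Angle of the green dust flap in rad: 0 = lying flat forwards (to the unit's -x) over the tub's mouth, a stop; about 1.57 = upright; stop at 2.0 leaning back. A weak spring stands it up at about 1.7 and lifts it again from flat (0.09 N m there, about 1 N at the edge) unless the lip holds it. Held by the lip it rests at about 0.07 rad.
- carriage (a joint): Slide of the flap's hinge along the deck in m: 0 = back, 0.025 = fully forward (to the unit's -x), with stops at both. It stays where it is left, friction about 3 N. 0 to 0.004 at the start. The flap can only be laid flat behind the lip while this is below about 0.010 (beyond that its edge lands on the lip); pushed on to 0.025 the edge reaches 13 mm beneath the lip.
- flap_axis (a point): Point on the flap's hinge axis, in the middle of its width, 122 mm above the sill; moves with the slide (at x = +50 mm of the unit when the slide is at 0). The axis is along the unit's y.
- flap_press (a point): Point on the flap's upper face (the face towards the unit's +x when the flap stands up), on its centre line, 48 mm from the hinge axis and 12 mm on the hinge side of the yellow rib. The flap is a rigid plate 110 mm wide, 4 mm thick, reaching 88 mm from the axis; across this face runs a yellow rib 90 mm long and 8 mm tall, 60 to 66 mm from the axis, against which a fingertip can push the flap forward.
- flap_edge (a point): Middle of the flap's free edge, 88 mm from the hinge axis.
- kidney_dish: Stainless steel kidney dish, 200 x 85 x 40 mm, loose bystander; origin at its underside.
- pill_organiser: Blue seven-lid pill organiser, 40 x 154 x 23 mm, loose bystander behind the bin; origin at its underside.
- amber_bottle: Small amber bottle, 44 mm across, 85 mm high, loose bystander close beside the bin; origin at its underside.
- medicine_cup: White cup, 52 mm across, 50 mm high, loose bystander close beside the bin; origin at its underside.
- tweezers: Steel tweezers lying flat, 120 mm long, 6 mm high, loose bystander; origin at its underside.
- splint: Yellow hard splint, a shallow trough 190 x 45 x 17 mm, loose bystander; origin at its underside.

How it is judged:
By the outcome, as a careful person would: the job done as asked, in the order asked, and still so for the second after the job is handed in, with the robot touching nothing.
It also fails if it takes over 50 s, if anything falls off the work surface, if the arm or the gripper's body presses on something with over 40 N, if the wrist force passes 120 N, or if a joint passes its speed limit or range.

## Working session

There is one attempt and no reset: what is moved stays moved. The work goes in short steps, Python scripts to look and compute and a tool call to move; the robot and the scene stay as the last step left them, time stands still between calls to the robot, and variables do not carry over. Pictures are saved under pics/ and viewed, at most 10 in all, crops included, and the job is handed in when it is done.

Besides the shell and the picture viewer there is one more tool, called after "Request:" as name([rows], argument=value, ...), one row to a line, values as JSON. drive_tool: Moves the arm, as the interface text tells. Its arguments: {"type":"object","properties":{"steps":{"type":"array"},"force":{"type":"number"}},"required":["steps"]}

```bash
mkdir -p pics; cat > h.py <<'E'
import numpy as np, cv2
from cell import arm
def snap(name,fn):
    d=arm.get_image(name); cv2.imwrite('pics/'+fn,d['frame'][:,:,::-1]); return d
def K(d): return np.array([[d['fx'],0,d['cx']],[0,d['fy'],d['cy']],[0,0,1.]])
def ray(d,uv):
    p=cv2.undistortPoints(np.array([[uv]],float),K(d),np.array(d['dist'],float))[0,0]
    P=np.array(d['pose']); return P[:3,3],P[:3,:3]@np.array([p[0],-p[1],-1])
def atz(d,uv,z):
    o,r=ray(d,uv); return o+r*(z-o[2])/r[2]
def proj(d,X):
    P=np.array(d['pose']); c=(np.atleast_2d(X)-P[:3,3])@P[:3,:3]; c=c*[1,-1,-1]
    return cv2.projectPoints(c,np.zeros(3),np.zeros(3),K(d),np.array(d['dist'],float))[0][:,0]
E
python3 - <<'E'
from h import *
import pickle
D={}
for n in('side','top'):
    D[n]=snap(n,n+'0.png'); print(n,np.round(D[n]['pose'],3).tolist())
pickle.dump(D,open('d0.pkl','wb'))
s=arm.state();print(s)
E
```

```text
side [[0.949, 0.198, -0.245, 0.382], [-0.315, 0.615, -0.723, -0.58], [0.007, 0.764, 0.646, 0.694], [0.0, 0.0, 0.0, 1.0]]
top [[0.002, 0.998, -0.058, 0.522], [-1.0, 0.001, -0.009, 0.093], [-0.009, 0.058, 0.998, 0.973], [0.0, 0.0, 0.0, 1.0]]
{'time_s': 0.1, 'q': array([-1.26180209,  0.38375792,  0.04383328,  1.59941747, -0.01789313,
        1.16117355, -0.04987139]), 'joint_velocities': array([-0.00064627, -0.00205718,  0.00082578, -0.0042576 ,  0.00103943,
       -0.00159783,  0.00184786]), 'effort': array([ 3.03025467e-03, -4.34731257e+01,  1.02940209e+00, -2.50455433e+01,
        1.08230390e-02,  5.51871883e-03, -1.11185173e-06]), 'tool_pos': array([0.25699093, 0.59656385, 0.40340895]), 'ee_rot': array([-0.63434707, -3.07652299,  0.0036719 ]), 'contact_force': array([ 0.31935336, -0.16187195,  0.55441807]), 'torque': array([ 0.03699364,  0.00353747, -0.08621275]), 'finger_force': 0.0, 'finger_gap': 0.08511536335330726}
```

View pics/top0.png

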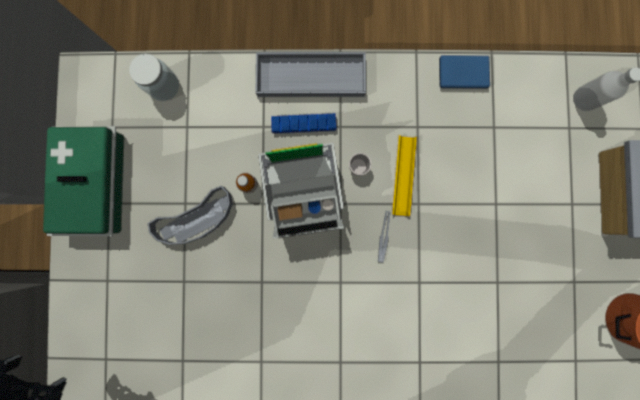

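View pics/side0.png

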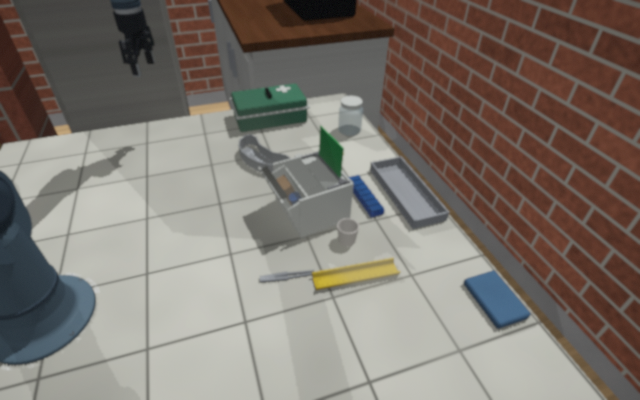

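The top picture shows the bin around pixel (303,188), with the tub leaning out at (308,227) and the flap upright at (295,152). The bottle is at (246,182), the cup at (360,165). I'll enlarge both views around the bin.

```bash
python3 - <<'E'
import cv2,numpy as np
a=cv2.imread('pics/top0.png')[135:245,235:375]; b=cv2.imread('pics/side0.png')[120:250,250:370]
a=cv2.resize(a,None,fx=5.4,fy=5.4,interpolation=cv2.INTER_CUBIC);cv2.imwrite('pics/topc.png',a)
b=cv2.resize(b,None,fx=4.6,fy=4.6,interpolation=cv2.INTER_CUBIC);cv2.imwrite('pics/sidec.png',b)
E
```

```text
(no output)
```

View pics/topc.png

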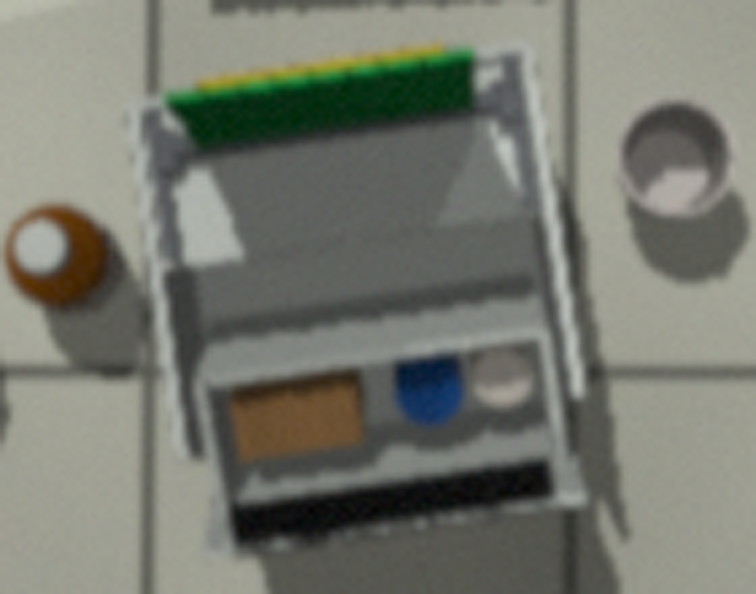

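View pics/sidec.png

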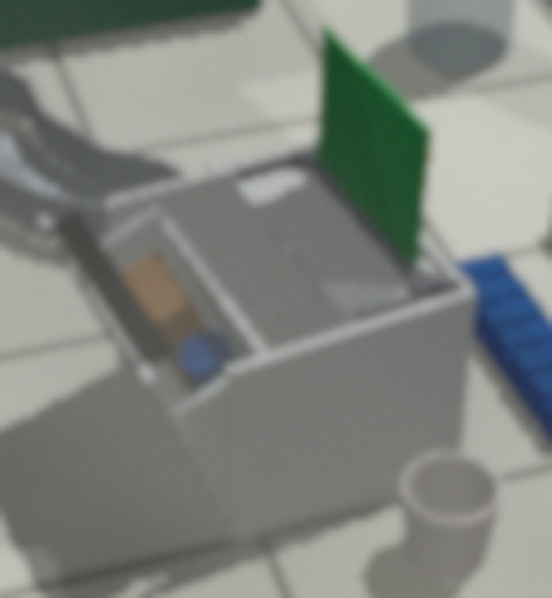

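```bash
cat > fit.py <<'E'
from h import *
import pickle
from scipy.optimize import least_squares
def tub(p,th):
    x,y,z=p; x+=64; z-=12; c,s=np.cos(th),np.sin(th); return [x*c-z*s-64,y,x*s+z*c+12]
def fl(r,y,a,sl,h=0): return [50-sl-r*np.cos(a)+h*np.sin(a),y,122+r*np.sin(a)+h*np.cos(a)]
def world(p,v):
    c,s=np.cos(v[2]),np.sin(v[2]); p=np.array(p)/1000
    return np.array([v[0]+c*p[0]-s*p[1],v[1]+s*p[0]+c*p[1],p[2]])
if __name__=='__main__':
    D=pickle.load(open('d0.pkl','rb'))
    T=lambda u,v:(235+(u+.5)/5.4-.5,135+(v+.5)/5.4-.5); S=lambda u,v:(250+(u+.5)/4.6-.5,120+(v+.5)/4.6-.5)
    obs=[('top',T(137,103),lambda v:[70,80,120]),('top',T(525,50),lambda v:[70,-80,120]),
    ('top',T(186,456),lambda v:[-70,80,120]),('top',T(581,395),lambda v:[-70,-80,120]),
    ('top',T(235,545),lambda v:tub([-70,62,134],v[3])),('top',T(553,497),lambda v:tub([-70,-62,134],v[3])),
    ('top',T(168,97),lambda v:fl(88,55,v[4],v[5])),('top',T(473,54),lambda v:fl(88,-55,v[4],v[5])),
    ('side',S(470,288),lambda v:[70,-80,120]),('side',S(105,204),lambda v:[-70,80,120]),
    ('side',S(326,30),lambda v:fl(88,55,v[4],v[5])),('side',S(428,130),lambda v:fl(88,-55,v[4],v[5])),]
    f=lambda v:np.concatenate([proj(D[n],world(g(v),v))[0]-uv for n,uv,g in obs])
    r=least_squares(f,[.55,.13,.15,.4,1.7,2],x_scale=[.01,.01,.1,.1,.1,1],loss='soft_l1')
    v=r.x; print(np.round(v,4)); print(np.round(r.fun.reshape(-1,2),1).tolist())
    for n,p in dict(push=tub([-70,0,112],v[3]),pushshut=[-70,0,112],tubtop=tub([-70,0,134],v[3]),lip=[-50,0,130],press=fl(48,0,v[4],v[5],2),rib=fl(60,0,v[4],v[5],2),edge=fl(88,0,v[4],v[5])).items(): print(n,np.round(world(p,v)*1000))
    np.save('v.npy',v)
E
python3 fit.py
```

```text
[ 0.6121  0.1382  0.1492  0.2995  1.7646 14.7263]
[[-2.1, -0.1], [1.4, -1.5], [-1.9, 0.6], [1.1, 0.6], [-0.4, -0.0], [0.4, 0.0], [-0.8, 0.2], [0.6, -0.4], [0.9, 1.1], [-0.6, -0.9], [-0.3, -0.4], [0.1, 0.6]]
push [514. 123. 106.]
pushshut [543. 128. 112.]
tubtop [508. 122. 127.]
lip [563. 131. 130.]
press [658. 145. 169.]
rib [660. 145. 180.]
edge [664. 146. 208.]
```

```bash
sed -i 's/\[70,80,120\]/[70,v[6],120]/g;s/\[70,-80,120\]/[70,-v[6],120]/g;s/\[-70,80,120\]/[-70,v[6],120]/g;s/\[-70,-80,120\]/[-70,-v[6],120]/g;s/1.7,2\],x_scale=\[.01,.01,.1,.1,.1,1\]/1.7,2,78],bounds=([0,0,-.5,.2,1.4,0,70],[1,1,.6,.6,2,4,82]),x_scale=[.01,.01,.1,.1,.1,1,1]/' fit.py; python3 fit.py
```

```text
[ 0.6119  0.1377  0.1476  0.297   1.6405  4.     76.3255]
[[-0.1, -0.3], [-0.0, -1.1], [0.0, 0.4], [-0.4, 1.0], [-0.2, -0.1], [0.6, 0.0], [-0.5, 0.2], [0.9, -0.4], [0.1, 0.4], [-0.1, -0.1], [-0.3, -0.7], [0.1, 0.2]]
push [514. 123. 106.]
pushshut [543. 127. 112.]
tubtop [508. 122. 127.]
lip [562. 130. 130.]
press [663. 145. 170.]
rib [664. 145. 182.]
edge [663. 145. 210.]
```

Request:
drive_tool([
  [-1,[16,-36,0],[0,0,0.11]],
  [-1,[32,-72,0],[0,0,0.22]],
  [-1,[48,-108,0],[0,0,0.33]],
  [-1,[64,-144,0],[0,0,0.44]],
  [-1,[80,-180,0],[0,0,0.55]],
], force=20)

```text
time_s: 0.52
tool_pos: [0.3375, 0.4149, 0.404]
ee_rot: [0.234, -3.132, 0.002]
contact_force: [2.3, -0.6, -0.0]
finger_gap: 0.0257
finger_force: 0.0
```

Request:
drive_tool([
  [-1,[16,-36,0],[0,0,0]],
  [-1,[32,-72,0],[0,0,0]],
  [-1,[48,-108,0],[0,0,0]],
  [-1,[64,-144,0],[0,0,0]],
  [-1,[80,-180,0],[0,0,0]],
])

```text
time_s: 0.93
tool_pos: [0.4173, 0.2348, 0.4043]
ee_rot: [0.225, -3.133, 0.0]
contact_force: [1.3, 0.3, 0.6]
finger_gap: 0.0
finger_force: 0.0
```

Request:
drive_tool([
  [-1,[11,-24,-20],[0,0,0]],
  [-1,[22,-48,-40],[0,0,0]],
  [-1,[33,-72,-60],[0,0,0]],
  [-1,[44,-96,-85],[0,0,0]],
  [-1,[55,-120,-110],[0,0,0]],
])

```text
time_s: 1.35
tool_pos: [0.4724, 0.1157, 0.294]
ee_rot: [-0.225, 3.132, 0.001]
contact_force: [0.3, -0.5, -0.9]
finger_gap: 0.0003
finger_force: 0.0
```

Request:
drive_tool([
  [-1,[0,1,-10],[0,0,0]],
  [-1,[0,1,-20],[0,0,0]],
  [-1,[8,2,-20],[0,0,0]],
  [-1,[16,3,-20],[0,0,0]],
  [-1,[24,4,-20],[0,0,0]],
])

```text
time_s: 1.77
tool_pos: [0.497, 0.1227, 0.2756]
ee_rot: [-0.229, 3.133, 0.002]
contact_force: [-2.0, 0.4, 2.4]
finger_gap: 0.0
finger_force: 1.3
```

Request:
drive_tool([
  [-1,[6,1,0],[0,0,0]],
  [-1,[12,2,0],[0,0,0]],
  [-1,[18,3,0],[0,0,0]],
  [-1,[24,4,0],[0,0,0]],
  [-1,[30,5,0],[0,0,0]],
])

```text
time_s: 2.18
tool_pos: [0.5268, 0.1263, 0.2749]
ee_rot: [-0.225, 3.133, 0.0]
contact_force: [-0.8, -0.2, 1.0]
finger_gap: -0.0003
finger_force: 0.8
```

Request:
drive_tool([
  [-1,[1,0,0],[0,0,0]],
  [-1,[2,0,0],[0,0,0]],
  [-1,[3,0,0],[0,0,0]],
  [-1,[4,1,0],[0,0,0]],
  [-1,[5,1,0],[0,0,0]],
])

```text
time_s: 2.6
tool_pos: [0.531, 0.1267, 0.2745]
ee_rot: [0.225, -3.133, 0.001]
contact_force: [-1.9, -0.2, 0.9]
finger_gap: 0.0001
finger_force: 0.7
```

Request:
drive_tool([
  [-1,[1,0,0],[0,0,0]],
  [-1,[2,0,0],[0,0,0]],
  [-1,[3,0,0],[0,0,0]],
  [-1,[4,1,0],[0,0,0]],
  [-1,[4,1,0],[0,0,0]],
])

```text
time_s: 3.02
tool_pos: [0.5342, 0.1274, 0.2743]
ee_rot: [0.224, -3.129, 0.002]
contact_force: [-5.1, -1.1, 3.7]
finger_gap: -0.0001
finger_force: 2.7
```

Request:
drive_tool([
  [-1,[1,0,0],[0,0,0]],
  [-1,[2,0,0],[0,0,0]],
  [-1,[3,0,0],[0,0,0]],
  [-1,[3,0,0],[0,0,0]],
  [-1,[3,0,0],[0,0,0]],
])

```text
time_s: 3.43
tool_pos: [0.5352, 0.1275, 0.2739]
ee_rot: [0.224, -3.123, 0.001]
contact_force: [-10.5, -2.5, 8.3]
finger_gap: 0.0002
finger_force: 5.4
```

Request:
drive_tool([
  [-1,[-15,-2,0],[0,0,0]],
  [-1,[-15,-2,37],[0,0,0]],
  [-1,[-15,-2,74],[0,0,0]],
  [-1,[-15,-2,111],[0,0,0]],
  [-1,[-15,-2,150],[0,0,0]],
])

```text
time_s: 3.85
tool_pos: [0.5231, 0.1258, 0.4261]
ee_rot: [-0.224, 3.132, -0.0]
contact_force: [0.3, 0.1, -1.1]
finger_gap: 0.0005
finger_force: 0.0
```

Request:
drive_tool([
  [-1,[38,5,5],[0,0,0]],
  [-1,[76,10,5],[0,0,0]],
  [-1,[114,16,5],[0,0,0]],
  [-1,[152,22,5],[0,0,0]],
  [-1,[188,27,5],[0,0,0]],
])

```text
time_s: 4.27
tool_pos: [0.7133, 0.1539, 0.43]
ee_rot: [-0.226, 3.131, 0.001]
contact_force: [0.7, -0.2, 0.6]
finger_gap: 0.0001
finger_force: 0.0
```

```bash
python3 - <<'E'
from h import *
from fit import *
import pickle
d=snap('side','side1.png'); pickle.dump(d,open('d1.pkl','wb'))
b=cv2.imread('pics/side1.png')[100:250,240:370]
cv2.imwrite('pics/side1c.png',cv2.resize(b,None,fx=4,fy=4,interpolation=cv2.INTER_CUBIC))
print(arm.state()['tool_pos'],arm.state()['contact_force'])
v=np.load('v.npy')
for n,p in dict(lipL=[-70,62,134],lipR=[-70,-62,134],lrL=[-50,62,134],lrR=[-50,-62,134]).items(): print(n,(proj(d,world(p,v))[0]-[240,100])*4)
E
```

```text
[0.71854341 0.15468994 0.42636341] [ 5.97725637  0.7638359  -2.21952073]
lipL [136.74888444 249.36465106]
lipR [220.57977515 365.82662442]
lrL [166.83465866 240.98304138]
lrR [252.90634234 355.7191781 ]
```

View pics/side1c.png

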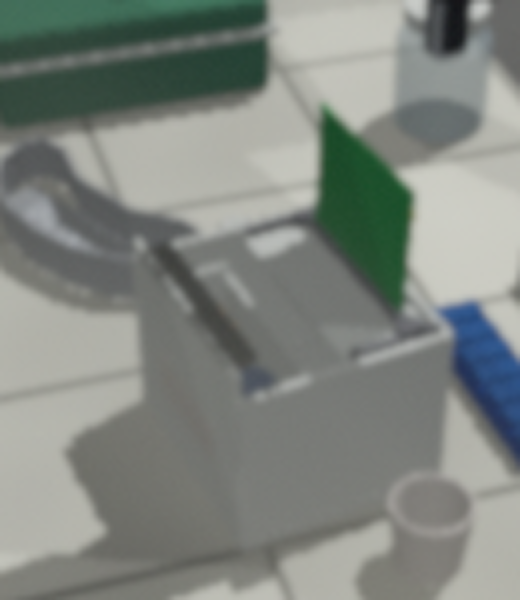

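The side picture shows the tub shut, with the lip from (160,250) to (245,362). The flap still stands upright with its edge from (325,108) to (410,195), clear of the tool. Next I'll go down behind it and fold it.

Request:
drive_tool([
  [-1,[0,0,-30],[0,0,0]],
  [-1,[0,0,-60],[0,0,0]],
  [-1,[0,0,-88],[0,0,0]],
  [-1,[-10,-1,-88],[0,0,0]],
  [-1,[-20,-3,-88],[0,0,0]],
])

```text
time_s: 4.73
tool_pos: [0.6902, 0.1503, 0.3374]
ee_rot: [0.225, -3.129, 0.002]
contact_force: [0.4, -0.0, 0.6]
finger_gap: 0.0001
finger_force: 0.0
```

Request:
drive_tool([
  [-1,[-8,-1,0],[0,0,0]],
  [-1,[-16,-2,0],[0,0,0]],
  [-1,[-24,-4,0],[0,0,0]],
  [-1,[-33,-5,-1],[0,0,0]],
  [-1,[-41,-6,-2],[0,0,0]],
])

```text
time_s: 5.15
tool_pos: [0.6499, 0.1438, 0.3407]
ee_rot: [-0.224, 3.131, 0.001]
contact_force: [1.1, -0.3, -0.6]
finger_gap: -0.0002
finger_force: 0.5
```

Request:
drive_tool([
  [-1,[-8,-1,-4],[0,0,0]],
  [-1,[-15,-2,-10],[0,0,0]],
  [-1,[-19,-3,-16],[0,0,0]],
  [-1,[-23,-3,-23],[0,0,0]],
  [-1,[-25,-4,-28],[0,0,0]],
])

```text
time_s: 5.57
tool_pos: [0.6245, 0.1402, 0.3107]
ee_rot: [0.225, -3.133, -0.0]
contact_force: [0.8, 1.0, 1.3]
finger_gap: 0.0002
finger_force: 0.7
```

Request:
drive_tool([
  [-1,[-1,0,-3],[0,0,0]],
  [-1,[-2,0,-6],[0,0,0]],
  [-1,[-2,0,-8],[0,0,0]],
  [-1,[-3,0,-10],[0,0,0]],
  [-1,[-3,0,-12],[0,0,0]],
])

```text
time_s: 5.98
tool_pos: [0.6223, 0.1399, 0.2995]
ee_rot: [0.225, -3.133, 0.0]
contact_force: [-0.8, -0.6, 3.2]
finger_gap: -0.0001
finger_force: 0.9
```

```bash
python3 - <<'E'
from h import *
d=snap('side','side2.png')
b=cv2.imread('pics/side2.png')[100:250,240:370]
cv2.imwrite('pics/side2c.png',cv2.resize(b,None,fx=4,fy=4,interpolation=cv2.INTER_CUBIC))
s=arm.state();print(s['tool_pos'],s['contact_force'])
E
```

```text
[0.62220158 0.13991726 0.29916197] [-0.17728168 -0.74629174  1.78961923]
```

View pics/side2c.png

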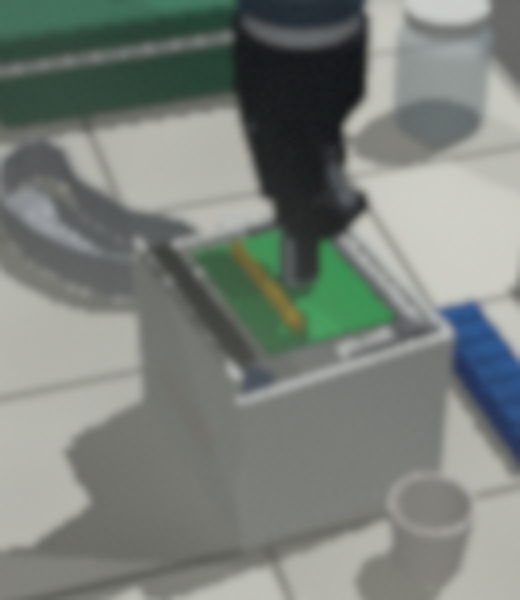

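The flap lies nearly flat with its edge at (195,250)–(265,355), behind the lip. The fingertip is on the hinge side of the rib. I'll press it to the stop.

Request:
drive_tool([
  [-1,[0,0,-1],[0,0,0]],
  [-1,[0,0,-2],[0,0,0]],
  [-1,[0,0,-3],[0,0,0]],
  [-1,[0,0,-3],[0,0,0]],
  [-1,[0,0,-3],[0,0,0]],
])

```text
time_s: 6.45
tool_pos: [0.6222, 0.1399, 0.2975]
ee_rot: [0.225, -3.133, -0.0]
contact_force: [-2.5, -1.4, 4.9]
finger_gap: 0.0001
finger_force: 2.4
```

Request:
drive_tool([
  [-1,[-3,0,0],[0,0,0]],
  [-1,[-6,-1,0],[0,0,0]],
  [-1,[-9,-1,0],[0,0,0]],
  [-1,[-11,-2,0],[0,0,0]],
  [-1,[-13,-2,0],[0,0,0]],
])

```text
time_s: 6.87
tool_pos: [0.6098, 0.1382, 0.2974]
ee_rot: [-0.225, 3.13, 0.001]
contact_force: [2.6, -0.1, 2.8]
finger_gap: -0.0003
finger_force: 2.7
```

Request:
drive_tool([
  [-1,[-2,0,0],[0,0,0]],
  [-1,[-4,-1,0],[0,0,0]],
  [-1,[-6,-1,0],[0,0,0]],
  [-1,[-8,-1,0],[0,0,0]],
  [-1,[-10,-1,0],[0,0,0]],
])

```text
time_s: 7.28
tool_pos: [0.5995, 0.1368, 0.2973]
ee_rot: [-0.225, 3.132, -0.0]
contact_force: [3.8, 0.5, 5.0]
finger_gap: 0.0001
finger_force: 3.9
```

Request:
drive_tool([
  [-1,[-2,0,0],[0,0,0]],
  [-1,[-4,-1,0],[0,0,0]],
  [-1,[-6,-1,0],[0,0,0]],
  [-1,[-7,-1,0],[0,0,0]],
  [-1,[-8,-1,0],[0,0,0]],
])

```text
time_s: 7.7
tool_pos: [0.5915, 0.1356, 0.2973]
ee_rot: [-0.224, 3.132, -0.001]
contact_force: [2.9, 0.2, 5.4]
finger_gap: 0.0001
finger_force: 3.9
```

Request:
drive_tool([
  [-1,[-1,0,0],[0,0,0]],
  [-1,[-2,0,0],[0,0,0]],
  [-1,[-3,0,0],[0,0,0]],
  [-1,[-3,0,0],[0,0,0]],
  [-1,[-3,0,0],[0,0,0]],
])

```text
time_s: 8.12
tool_pos: [0.5891, 0.1353, 0.2974]
ee_rot: [-0.224, 3.13, -0.001]
contact_force: [5.0, 0.2, 3.8]
finger_gap: 0.0001
finger_force: 4.3
```

Request:
drive_tool([
  [-1,[-1,0,0],[0,0,0]],
  [-1,[-2,0,0],[0,0,0]],
  [-1,[-3,0,0],[0,0,0]],
  [-1,[-3,0,0],[0,0,0]],
  [-1,[-3,0,0],[0,0,0]],
])

```text
time_s: 8.53
tool_pos: [0.5878, 0.1353, 0.2978]
ee_rot: [-0.223, 3.123, -0.001]
contact_force: [9.7, -0.4, -0.3]
finger_gap: 0.0001
finger_force: 5.1
```

Request:
drive_tool([
  [-1,[4,0,0],[0,0,0]],
  [-1,[7,1,2],[0,0,0]],
  [-1,[7,1,6],[0,0,0]],
  [-1,[7,1,15],[0,0,0]],
  [-1,[7,1,40],[0,0,0]],
])

```text
time_s: 8.95
tool_pos: [0.5888, 0.1368, 0.332]
ee_rot: [0.224, -3.12, 0.004]
contact_force: [-0.0, -0.2, -0.4]
finger_gap: 0.0
finger_force: 0.0
```

Request:
drive_tool([
  [-1,[0,0,40],[0,0,0]],
  [-1,[0,0,80],[0,0,0]],
  [-1,[0,0,110],[0,0,0]],
  [-1,[0,0,130],[0,0,0]],
  [-1,[0,0,130],[0,0,0]],
])

```text
time_s: 9.37
tool_pos: [0.5923, 0.137, 0.4722]
ee_rot: [-0.225, 3.128, 0.004]
contact_force: [0.2, 0.4, 0.9]
finger_gap: -0.0003
finger_force: 0.0
```

```bash
python3 - <<'E'
from h import *
d=snap('side','side3.png')
b=cv2.imread('pics/side3.png')[100:250,240:370]
cv2.imwrite('pics/side3c.png',cv2.resize(b,None,fx=4,fy=4,interpolation=cv2.INTER_CUBIC))
s=arm.state();print(s['tool_pos'],s['contact_force'])
E
```

```text
[0.59173646 0.13697451 0.46914079] [-0.63205078 -0.16678149 -0.4982382 ]
```

View pics/side3c.png

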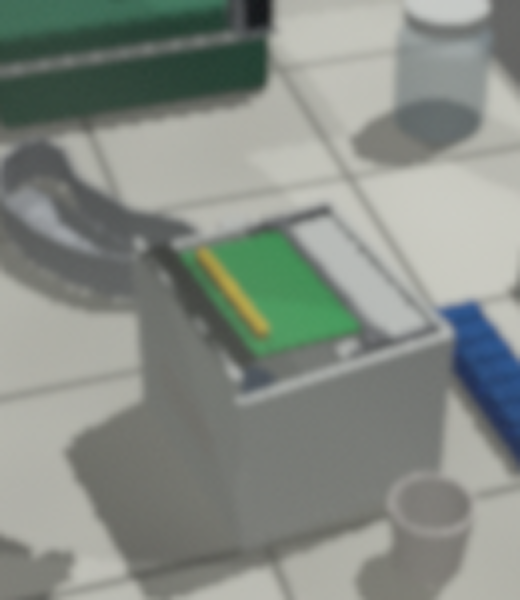

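The flap now rests flat under the lip by itself: its front edge disappears at (185,255)–(255,352) and the rib is close to the lip at (200,250)–(265,332). The tub is shut and the dish, cup and organiser haven't moved in this view.

```bash
python3 -c "
from cell import arm
print(arm.hand_in())"
```

```text
the job is handed in; nothing more can be done
None
```

The job is handed in: the last picture shows the tub fully shut and the flap's free edge held under the lip by itself, with the robot clear and nearby things unmoved; no verdict was returned.

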